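Open the vial cabinet and hold the cold box's lid

ROBOT

A 6-joint arm with a two-finger parallel gripper is mounted at the origin on the work surface. World frame = base frame: x ahead of the robot, y to its left, z up, the work surface at z = 0. Lengths are in mm, angles in rad, forces in N, time in s.
With the tool pointing down it reaches from about 275 to 825 mm from the base axis. Payload 5.2 kg.
Tool frame: the origin (TCP) lies midway between the tips of the shut fingers; the grasp point (between the pads) lies 19 mm behind it; z points along the fingers, y is the line along which they close (so a half turn about z gives the same grasp; the last joint's range is limited). The gripper opens to 93 mm and grips with 3 to 60 N. Pads are 15 mm wide; open, the fingers measure 128 mm over their backs; the gripper's body (75 mm by 188 mm) begins 65 mm behind the grasp point.
Start: joints at [-1.393, 0.259, 1.535, -0, 1.348, -0.203], TCP at [204.436, -510.599, 189.353] pointing down, gripper open.
Joint ranges: [-3.14, 3.14], [-0.91, 2.08], [0.19, 2.58], [-1.22, 4.36], [0.22, 2.71], [-3.12, 3.12]. Speed limits (rad/s): [2.57, 2.57, 3.14, 3.14, 3.14, 3.14].

INTERFACE

Orientations are given as a 3x3 rotation matrix whose columns are the frame's x, y, z axes.
In Python, from plant import bot, claw, kinematics, optics gives the robot as it stands. Calls block until the motion is done:
- bot.move_pose(position, orientation): joint-space move of the TCP to a pose.
- bot.move_l(position, rot=None, feed=150): straight line of the TCP; rot=None keeps the orientation; feed is the mean speed in mm/s.
- bot.set_joints(angles): joint-space move.
- claw.ungrasp() and claw.close(): open the fingers fully, or close them until they stop; the grip force is fixed at half the most.
- bot.wait(seconds).
- kinematics.inverse_kinematics(position, orientation): joint angles nearest the present ones, or None.
- optics.read_camera(name): name is "scene" or "side" or "wrist"; returns a dict with "img" (400x640x3 uint8, blue, green, red), "range_z" (400x640 float32, mm along the optical axis (not along the pixel's ray), 0 where there is no reading), "fov_y" (degrees; the focal length in pixels is half the picture's height over the tangent of half this angle, whatever the lens; pixels are square), "cx", "cy" (the principal point, pixels), "extrinsics" (4x4, takes a point from world to camera coordinates); the wrist camera has in their place "mount" (4x4, takes a point from camera to tool coordinates, whose origin is the TCP and whose axes are the flange's). Camera axes: x right, y down, z forward; pixel columns grow to the right and rows downward; lengths in mm; the calibration is good to about 2 mm. A picture is of the moment at which its call begins: read the wrist's pose just before it.
A pose or a line that the arm cannot do raises bot.Unreachable and nothing moves.
- bot.finish_job(): hands the job in; it is judged then, once.
Readings, each from a call of its own:
- bot.current_t(): time.
- bot.current_qpos(): joint angles.
- bot.current_qvel(): joint speeds.
- bot.current_effort(): joint torques, N m.
- bot.current_eef_pos(): TCP position.
- bot.current_tcp_rot(): TCP orientation.
- bot.current_contact_force(): force on the tool from outside, world axes, zero at the start.
- bot.current_moment(): the same for the moment, N m.
- bot.current_gripper_width(): finger opening in mm.
- bot.current_grasp_force(): force on a finger pad.
Only numpy, scipy, OpenCV 4.12 (cv2) and the standard library are available. Lean on these libraries where they do the work, as an engineer would, in place of code of your own. Each camera call takes 0.05 s, during which the arm holds its last target. There are 200 camera calls.

TASK

Get the cold vials ready to be moved across: first raise the clear sash of the grey vial cabinet by its orange handle all the way up and leave it up. Only then lift the lid of the cold box by its blue handle to 45 degrees and finish while still holding it there by the handle, since it falls shut if let go. Leave the other things on the table where they are.

Things in the scene. Friction and masses are not known exactly. Their poses are not given: they have to be found in the camera images.
- coldbox: Grey open-topped cold box full of purple-capped vials, standing fixed on the table: 200 mm deep (its x), 240 mm wide (its y), 100 mm high without the lid. Origin: centre of its underside. Its x axis points from the handle side (which faces the robot) to the hinge side, z up. It may stand left or right, turned up to 0.25 rad.
- lid_hinge (a point): Middle of the lid's hinge line, which runs along the box's y axis on the top of the far rim: 100 mm in +x of the box's centre and 100 mm above the table. It does not move.
- lid (a joint): Opening angle of the cold box's white lid (200 x 240 x 18 mm, 0.28 to 0.56 kg with handle): 0 is shut (flat), 0.785 is 45 degrees, stop at 1.4. The lid's handle edge swings up and away from the robot. Low hinge friction: it falls shut from any angle when let go.
- lid_handle (a point): Blue D-handle on the lid's front edge, in the lid's plane. Origin: middle of its round bar (14 mm thick, 96 mm clear length, along the box's y), 245 mm from the hinge line and, when shut, 9 mm above it (109 mm above the table); turns with the lid. Between bar and lid edge is a 38 mm gap, so come from above with the gripper partly open. The bar can turn between the fingers.
- cabinet: Grey bench cabinet, white roof, vials inside, clear sash in its front between two aluminium posts; fixed on the table. 200 mm deep (its x), 240 mm wide (its y), roof 160 mm high; posts 220 mm high, 14 mm wide, at its front corners, 103 mm in -x of its centre. Origin: centre of its underside; its -x side (the sash) faces the robot, z up. Stands left or right, turned up to 0.25 rad.
- sash (a joint): Height by which the cabinet's clear sash is raised, straight up: 0 is fully down, 0.09 m fully up (hard stop). It starts between 0 and 0.03. It stays where it is left; raising it takes about 9 N.
- sash_handle (a point): Orange D-handle standing out level from the sash's front. Origin: middle of its round bar (14 mm thick, 96 mm clear length, along the cabinet's y), 153 mm in -x of the cabinet's centre and 152 mm above the table when the sash is down. Axes those of the cabinet. Between bar and sash is a 36 mm gap, open above and below: partly open the gripper. The sash's top is 8 mm above the bar's centre.
- vial_a: Loose glass vial with purple cap, 22 mm thick, 45 mm high, standing on the table in front of the cold box. Origin: centre of its underside. Leave alone.
- vial_b: Loose vial like vial_a, also in front of the cold box. Leave alone.
- goggles: Loose green safety goggles, 166 mm wide, 63 mm high, on the table in front of the cabinet. Origin: centre of the underside. Leave alone.
- logger: Loose white temperature logger, 55 x 90 x 22 mm, lying on the cabinet's roof. Origin: centre of its underside. Leave alone.
- jar: Amber jar with white cap, 60 mm thick, 80 mm high, standing on the right of the table. Origin: centre of its underside. Leave alone.
- sanitiser: Bottle with blue cap, 64 mm thick, 170 mm high, standing on the left of the table. Origin: centre of its underside. Leave alone.

How it is judged (in metres and radians):
On the way, in this order (a step that is already met when the one before it is completed fails the run):
1. the sash is all the way up (within 10 mm) with the lid still shut (value of joint sash above 0.08 m and value of joint lid below 0.1 rad), for 0.2 s.
2. the lid is held by its handle at 45 degrees (6 degrees either way), the sash still up (value of joint lid between 0.68 and 0.89 rad and (contact force between the fingers and lid_c1 above 0.5 N or contact force between the fingers and lid_c2 above 0.5 N or contact force between the fingers and lid_c3 above 0.5 N) and value of joint sash above 0.08 m), for 0.3 s.
At the end, for the whole second after the job is handed in: The lid stands at 45 degrees, 6 degrees either way, with the gripper's fingers on its handle (over 0.5 N), the sash is up to within 10 mm of its upper stop, and the loose things still stand upright where they were (all of step 2 and angle between each of vial_a, vial_b, goggles, logger, jar, sanitiser's own z axis and vertical below 0.2 rad); the arm keeps its last pose, push and grip.
It fails at once if a loose bystander is shifted by more than 30 mm (distance of any of vial_a, vial_b, goggles, logger, jar, sanitiser from where it was at the start of the episode above 0.03 m).
It fails at once if the lid is opened while the sash is not yet up (value of joint lid above 0.15 rad and value of joint sash below 0.075 m).
It also fails if it takes over 53 s, if anything falls off the work surface, if the arm or the gripper's body presses on something with over 40 N, if the wrist force passes 120 N, or if a joint passes its speed limit or range.

## Working session

There is one attempt and no reset: what is moved stays moved. The work goes in short steps, each a Python script; the robot and the scene stay as the last script left them, time stands still between calls to the robot, and variables do not carry over. Pictures are saved under pics/ and viewed, at most 10 in all, crops included, and the job is handed in when it is done.

```bash
mkdir -p pics; ls; cat > h.py <<'E'
import numpy as np, cv2
from plant import bot, claw, kinematics, optics
def K(d):
    f=d["img"].shape[0]/2/np.tan(np.radians(d["fov_y"])/2); return f,d["cx"],d["cy"]
def c2w(d,T=None):
    return np.linalg.inv(d["extrinsics"]) if T is None else T@d["mount"]
def cloud(d,mask,T=None):
    f,cx,cy=K(d); z=d["range_z"]; v,u=np.nonzero(mask&(z>0)); zz=z[v,u]
    P=np.c_[(u-cx)*zz/f,(v-cy)*zz/f,zz,np.ones(len(zz))]
    return (P@c2w(d,T).T)[:,:3]
def hsvmask(d,lo,hi):
    return cv2.inRange(cv2.cvtColor(d["img"],cv2.COLOR_BGR2HSV),np.array(lo),np.array(hi))>0
E
python3 - <<'E'
from h import *
ims=[]
for n in("scene","side"):
    d=optics.read_camera(n); ims.append(d["img"]); print(n,d["fov_y"],d["cx"],d["cy"],c2w(d).round(2)[:3].tolist(),(d["range_z"]>0).mean())
    np.savez(f"{n}.npz",**d)
    for nm,lo,hi in(("orange",(5,150,120),(20,255,255)),("blue",(100,130,60),(125,255,255))):
        m=hsvmask(d,lo,hi); k,l,st,c=cv2.connectedComponentsWithStats(m.astype(np.uint8))
        for i in range(1,k):
            if st[i,4]>40:
                P=cloud(d,l==i); print(nm,st[i].tolist(),np.median(P,0).round(0) if len(P) else None,len(P))
cv2.imwrite("pics/a.png",cv2.resize(np.vstack(ims),None,fx=.75,fy=.75))
E
```

```text
pics
scene 47.29111999232575 322.20141050269234 194.3088396828626 [[0.68, 0.58, -0.46, 1230.51], [0.74, -0.52, 0.43, -648.41], [0.01, -0.63, -0.78, 1315.22]] 0.9956796875
orange [435, 0, 72, 25, 1033] [ 284. 1170.  248.] 1029
orange [309, 16, 19, 11, 107] [-540.  959.  -83.] 107
orange [396, 49, 69, 47, 483] [ 164. 1061.  -85.] 478
orange [408, 104, 78, 52, 847] [622. 524. 124.] 843
orange [327, 136, 28, 25, 130] [431. 177. 165.] 130
orange [406, 143, 18, 13, 45] [562. 451.  69.] 45
orange [443, 149, 28, 22, 138] [714. 506.  70.] 138
orange [473, 195, 16, 11, 90] [895. 404.  99.] 90
orange [445, 200, 15, 11, 93] [843. 315.  99.] 93
orange [449, 215, 16, 13, 103] [895. 272.  99.] 103
orange [428, 234, 17, 13, 117] [895. 165.  98.] 117
orange [398, 239, 16, 14, 117] [843.  78.  99.] 116
orange [401, 258, 16, 14, 127] [895.  33.  99.] 126
orange [310, 284, 78, 72, 1771] [ 880. -210.   37.] 1768
blue [508, 0, 51, 19, 533] [ 531. 1195.  353.] 531
blue [259, 35, 23, 19, 252] [-940.  893. -401.] 251
blue [430, 184, 63, 52, 270] [888. 313.  88.] 268
blue [247, 222, 37, 32, 189] [ 516. -240.  114.] 187
side 47.129195796210986 312.8682297852125 203.28078565730755 [[0.98, -0.13, 0.12, 354.99], [-0.18, -0.65, 0.74, -1089.17], [-0.02, -0.74, -0.67, 1103.93]] 0.996171875
orange [191, 2, 49, 39, 1496] [ 275. 1328.  247.] 1492
orange [0, 21, 61, 46, 1887] [-621. 1263.  247.] 1882
orange [210, 102, 47, 7, 159] [ 277. 1055.  -87.] 159
orange [45, 129, 27, 9, 149] [-539.  964.  -87.] 149
orange [268, 151, 24, 23, 143] [436. 172. 165.] 143
orange [83, 190, 11, 6, 43] [-508.  905. -420.] 43
orange [409, 222, 57, 64, 1373] [ 874. -221.   37.] 1366
blue [240, 0, 48, 14, 395] [ 493. 1191.  352.] 394
blue [391, 125, 16, 30, 47] [929. 357.  86.] 47
blue [363, 128, 18, 29, 57] [814. 328.  87.] 57
blue [0, 195, 17, 17, 219] [-889.  887. -403.] 214
blue [315, 241, 29, 34, 201] [ 518. -246.  114.] 201
```

View pics/a.png

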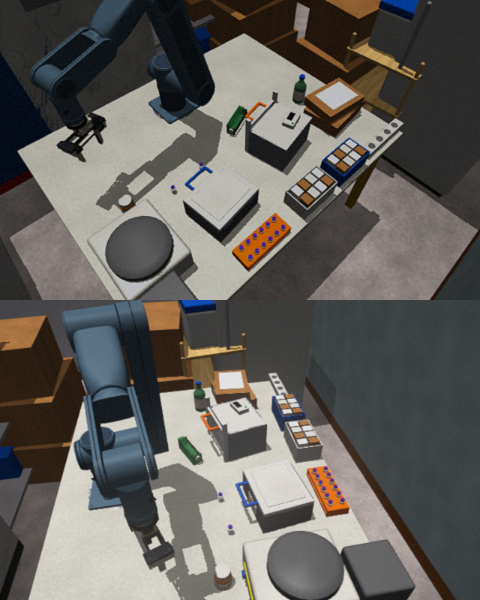

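The cabinet stands on the left, with its orange handle at about (340,148) in the scene view. The cold box stands on the right, with its blue handle at about (265,238). The goggles lie just in front of the cabinet, and the two vials stand in front of the box. Next I'll get box yaws and handle poses from the depth.

```bash
python3 - <<'E'
from h import *
D={n:dict(np.load(n+".npz")) for n in("scene","side")}
for n,d in D.items():
    A=cloud(d,np.ones(d["range_z"].shape,bool))
    for nm,c,z0,z1 in(("lid",(640,-215),112,123),("roof",(580,190),155,166)):
        s=A[(abs(A[:,2]-(z0+z1)/2)<(z1-z0)/2)&(np.linalg.norm(A[:,:2]-c,axis=1)<190)]
        print(n,nm,len(s),np.median(s[:,2]),cv2.minAreaRect(s[:,:2].astype(np.float32)))
    for nm,lo,hi,c in(("orange",(5,150,100),(20,255,255),(431,177)),("blue",(100,110,40),(125,255,255),(516,-240))):
        P=cloud(d,hsvmask(d,lo,hi)); P=P[np.linalg.norm(P[:,:2]-c,axis=1)<110]
        P=P[P[:,2]>95]
        print(n,nm,len(P),np.percentile(P,[2,50,98],axis=0).round(0).tolist(),cv2.minAreaRect(P[:,:2].astype(np.float32)))
    for nm,lo,hi in(("purple",(125,60,40),(150,255,255)),("green",(50,60,20),(85,255,255))):
        m=hsvmask(d,lo,hi); k,l,st,cc=cv2.connectedComponentsWithStats(m.astype(np.uint8))
        for i in range(1,k):
            P=cloud(d,l==i)
            if st[i,4]>8 and 200<np.median(P[:,0])<800: print(nm,st[i].tolist(),np.percentile(P,[3,50,97],axis=0).round(0).tolist())
E
```

```text
scene lid 4355 118.64748875203145 ((632.9928588867188, -220.52288818359375), (257.3026428222656, 241.8114013671875), 7.614044666290283)
scene roof 2649 159.49196724011472 ((546.2957153320312, 202.79119873046875), (260.5429382324219, 247.2398223876953), 11.92998218536377)
scene orange 127 [[413.0, 118.0, 160.0], [432.0, 174.0, 165.0], [473.0, 238.0, 171.0]] ((440.26953125, 178.18939208984375), (44.03105163574219, 120.90896606445312), 13.130579948425293)
scene blue 194 [[502.0, -294.0, 108.0], [516.0, -241.0, 114.0], [557.0, -175.0, 119.0]] ((527.9686889648438, -235.00949096679688), (49.99543762207031, 121.77532958984375), 8.436869621276855)
purple [265, 217, 6, 4, 20] [[400.0, -165.0, -2.0], [437.0, -156.0, 44.0], [444.0, -136.0, 48.0]]
purple [228, 247, 5, 5, 19] [[443.0, -331.0, 40.0], [450.0, -325.0, 44.0], [458.0, -318.0, 50.0]]
green [393, 106, 15, 17, 197] [[406.0, 496.0, 87.0], [436.0, 513.0, 113.0], [456.0, 535.0, 145.0]]
green [391, 132, 14, 6, 35] [[417.0, 497.0, 1.0], [444.0, 506.0, 14.0], [457.0, 530.0, 19.0]]
green [302, 141, 27, 39, 447] [[296.0, 80.0, 1.0], [329.0, 156.
[... 372 characters left out ...]
, 239.0, 169.0]] ((446.4371337890625, 177.78836059570312), (51.062591552734375, 124.77230072021484), 11.732097625732422)
side blue 222 [[503.0, -295.0, 110.0], [518.0, -253.0, 114.0], [561.0, -175.0, 119.0]] ((530.797119140625, -234.7123260498047), (52.167938232421875, 124.22521209716797), 8.359786987304688)
purple [291, 256, 5, 5, 18] [[433.0, -166.0, 40.0], [439.0, -158.0, 44.0], [445.0, -150.0, 46.0]]
purple [304, 299, 6, 6, 23] [[445.0, -332.0, 27.0], [452.0, -324.0, 44.0], [459.0, -306.0, 47.0]]
green [259, 117, 14, 15, 144] [[402.0, 497.0, 89.0], [425.0, 510.0, 115.0], [450.0, 527.0, 137.0]]
green [237, 182, 30, 37, 457] [[298.0, 79.0, 12.0], [332.0, 133.0, 58.0], [368.0, 215.0, 66.0]]
```

```bash
cat >> h.py <<'E'
def frame(yaw,tilt=np.pi/4,s=1):
    e=np.array([np.cos(yaw),np.sin(yaw),0]); Z=np.array([0,0,1.])
    z=np.cos(tilt)*e-np.sin(tilt)*Z; y=s*(np.sin(tilt)*e+np.cos(tilt)*Z)
    return np.c_[np.cross(y,z),y,z]
YC,YL=0.216,0.137
SB=np.array([426,176,162.]); LB=np.array([514.5,-236.8,109.])
eL=np.array([np.cos(YL),np.sin(YL),0]); UZ=np.array([0,0,1.])
def lidbar(th,LB=LB): # bar centre at lid angle th
    H=LB+245*eL-9*UZ
    return H+(-245*np.cos(th)+9*np.sin(th))*eL+(245*np.sin(th)+9*np.cos(th))*UZ
def tcp(p,R,back=0): return p+R[:,2]*(19-back)   # bar at grasp point
E
python3 - <<'E'
from h import *
ik=kinematics.inverse_kinematics
for s in(1,-1):
  for t in(35,45,55):
    t=np.radians(t)
    R=frame(YC,t,s); Q=frame(YL,t,s)
    for nm,p,r in(("pre",tcp(SB,R,100),R),("g",tcp(SB,R),R),("up",tcp(SB+[0,0,82],R),R),("ret",tcp(SB+[0,0,82],R,100),R),("lpre",tcp(LB,Q,100),Q),("lg",tcp(LB,Q),Q),("l45",tcp(lidbar(.785),Q),Q)):
        q=ik(p,r); print(s,round(np.degrees(t)),nm,None if q is None else np.round(q,2).tolist())
E
```

```text
1 35 pre None
1 35 g None
1 35 up [-0.01, -0.45, 2.48, 0.85, 0.24, -0.97]
1 35 ret None
1 35 lpre [-1.51, 0.14, 2.32, 1.1, 1.16, -2.38]
1 35 lg [-1.25, 0.33, 2.3, 1.39, 0.96, -2.52]
1 35 l45 [-1.04, 0.06, 2.02, 1.14, 0.99, -1.82]
1 45 pre [-0.08, -0.63, 2.43, 0.37, 0.61, -0.51]
1 45 g None
1 45 up [0.05, -0.4, 2.32, 0.27, 0.46, -0.37]
1 45 ret [-0.08, -0.69, 2.24, 0.28, 0.84, -0.4]
1 45 lpre [-1.34, 0.03, 2.2, 0.94, 1.06, -2.02]
1 45 lg [-1.13, 0.24, 2.21, 1.16, 0.83, -2.16]
1 45 l45 [-0.94, 0.05, 1.88, 0.86, 0.97, -1.5]
1 55 pre [0.04, -0.47, 2.24, 0.14, 0.77, -0.25]
1 55 g [0.09, -0.2, 2.32, 0.18, 0.42, -0.28]
1 55 up [0.09, -0.32, 2.17, 0.12, 0.69, -0.2]
1 55 ret [0.04, -0.52, 2.07, 0.12, 0.99, -0.21]
1 55 lpre [-1.15, 0.01, 2.06, 0.71, 1.01, -1.66]
1 55 lg [-1.01, 0.2, 2.09, 0.85, 0.77, -1.75]
1 55 l45 [-0.84, 0.08, 1.74, 0.59, 1.03, -1.21]
-1 35 pre None
-1 35 g None
-1 35 up [-0.01, -0.45, 2.48, 0.85, 0.24, 2.18]
-1 35 ret None
-1 35 lpre [-1.51, 0.14, 2.32, 1.1, 1.16, 0.76]
-1 35 lg [-1.25, 0.33, 2.3, 1.39, 0.96, 0.62]
-1 35 l45 [-1.04, 0.06, 2.02, 1.14, 0.99, 1.32]
-1 45 pre [-0.08, -0.63, 2.43, 0.37, 0.61, 2.63]
-1 45 g None
-1 45 up [0.05, -0.4, 2.32, 0.27, 0.46, 2.78]
-1 45 ret [-0.08, -0.69, 2.24, 0.28, 0.84, 2.74]
-1 45 lpre [-1.34, 0.03, 2.2, 0.94, 1.06, 1.12]
-1 45 lg [-1.13, 0.24, 2.21, 1.16, 0.83, 0.98]
-1 45 l45 [-0.94, 0.05, 1.88, 0.86, 0.97, 1.64]
-1 55 pre [0.04, -0.47, 2.24, 0.14, 0.77, 2.89]
-1 55 g [0.09, -0.2, 2.32, 0.18, 0.42, 2.87]
-1 55 up [0.09, -0.32, 2.17, 0.12, 0.69, 2.94]
-1 55 ret [0.04, -0.52, 2.07, 0.12, 0.99, 2.93]
-1 55 lpre [-1.15, 0.01, 2.06, 0.71, 1.01, 1.48]
-1 55 lg [-1.01, 0.2, 2.09, 0.85, 0.77, 1.39]
-1 55 l45 [-0.84, 0.08, 1.74, 0.59, 1.03, 1.93]
```

```bash
cat >> h.py <<'E'
def tcpT():
    T=np.eye(4); T[:3,:3]=bot.current_tcp_rot(); T[:3,3]=bot.current_eef_pos(); return T
def look(lo,hi,png,zmin,c):
    T=tcpT(); d=optics.read_camera("wrist"); cv2.imwrite(png,d["img"])
    P=cloud(d,hsvmask(d,lo,hi),T); P=P[(np.linalg.norm(P[:,:2]-c[:2],axis=1)<110)&(P[:,2]>zmin)]
    if len(P): print(len(P),np.percentile(P,[2,25,50,75,98],axis=0).round(0).tolist(),cv2.minAreaRect(P[:,:2].astype(np.float32)))
    return P
E
python3 - <<'E'
from h import *
R=frame(YC,np.radians(55)); 
bot.move_pose(tcp(SB,R,107),R); print(bot.current_t(),bot.current_eef_pos(),bot.current_contact_force())
P=look((5,150,60),(20,255,255),"pics/b.png",130,SB)
e=R[:,2]*[1,1,0]; e/=np.linalg.norm(e)
if len(P):
    q=(P-SB)@e; l=np.cross([0,0,1],e); w=(P-SB)@l; b=abs(w)<35
    print(np.percentile(q[b],[2,50,98]),np.percentile(w,[1,99]),np.percentile(P[b,2],[2,50,98]), np.polyfit(w[b],q[b],1))
E
```

```text
2.5417 [377.25850097 164.77182116 234.28335035] [ 0.49853714 -0.38280146 -0.39283117]
4417 [[319.0, 124.0, 160.0], [335.0, 162.0, 165.0], [418.0, 179.0, 167.0], [430.0, 208.0, 371.0], [470.0, 242.0, 384.0]] ((394.4129638671875, 171.36563110351562), (151.0113983154297, 122.62931060791016), 13.353638648986816)
[-106.20876072  -83.59396995    3.30872176] [-56.0868958   63.30157638] [160.61716121 369.02299325 384.92514556] [ -1.56506857 -32.23994393]
```

View pics/b.png

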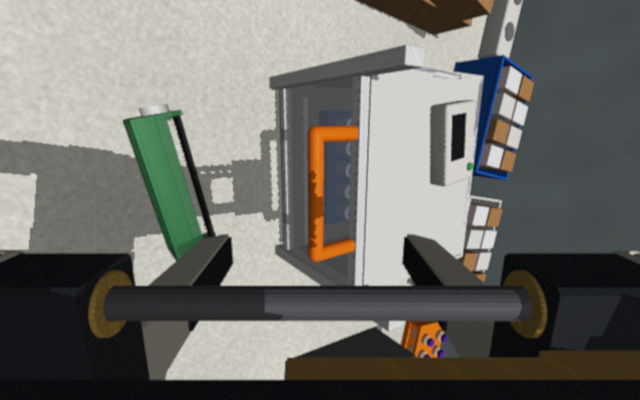

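The wrist view shows the orange bar at columns 310–325, rows 128–260, between the fingers, with the goggles well to the left. The gold gripper parts got into the colour mask, so I'll filter by height, recompute and then grasp.

```bash
python3 - <<'E'
from h import *
R=frame(YC,np.radians(55)); ex=R[:,2]*[1,1,0]; ex/=np.linalg.norm(ex); l=np.cross([0,0,1],ex)
P=look((5,150,60),(20,255,255),"pics/c.png",130,SB); P=P[P[:,2]<220]
w=(P-SB)@l; q=(P-SB)@ex; mid=(np.percentile(w,1)+np.percentile(w,99))/2; b=abs(w-mid)<38
print("bar",np.percentile(q[b],[2,50,98]),"z",np.percentile(P[b,2],[2,50,98]),"mid",mid,"slope",np.polyfit(w[b],q[b],1)[0],"ends",np.percentile(w,[1,99]))
E
```

```text
4392 [[319.0, 125.0, 160.0], [336.0, 161.0, 165.0], [418.0, 178.0, 167.0], [430.0, 207.0, 371.0], [470.0, 242.0, 384.0]] ((394.3401184082031, 171.94830322265625), (151.36805725097656, 121.8801040649414), 12.87527847290039)
bar [-7.95483688 -4.30234513  3.67461253] z [160.01066874 166.04483755 168.13714063] mid 3.586564826756348 slope 0.0007522243804637581 ends [-56.59081492  63.76394457]
```

```bash
python3 - <<'E'
from h import *
R=frame(YC,np.radians(55)); l=np.array([-np.sin(YC),np.cos(YC),0])
B=SB+[-1,0,-1]+3.6*l
bot.move_l(tcp(B,R,7),R,feed=80); print(bot.current_t(),bot.current_contact_force().round(1))
claw.close(); print("w",bot.current_gripper_width(),bot.current_grasp_force(),bot.current_contact_force().round(1))
p=bot.current_eef_pos()
if 10<bot.current_gripper_width()<20:
    bot.move_l(p+[0,0,40],feed=50); print(bot.current_contact_force().round(1),bot.current_gripper_width())
    bot.move_l(p+[0,0,74],feed=50)
    for h in range(76,96,2):
        bot.move_l(p+[0,0,h],feed=20); f=bot.current_contact_force(); e=bot.current_eef_pos()
        print(h,f.round(1),(e-p).round(1))
        if f[2]<-28: break
d=optics.read_camera("scene"); P=cloud(d,hsvmask(d,(5,150,100),(20,255,255))); P=P[(np.linalg.norm(P[:,:2]-SB[:2],axis=1)<70)&(P[:,2]>140)]
print(np.percentile(P,[2,50,98],axis=0).round(0) if len(P) else 0,bot.current_t())
E
```

```text
4.05 [ 0.2 -0.3 -0.3]
w 0.30816943807664765 0.0 [-0.4  0.2 -0. ]
[[413. 119. 161.]
 [433. 169. 166.]
 [473. 238. 172.]] 5.55
```

```bash
python3 - <<'E'
from h import *
print(bot.current_eef_pos(),bot.current_tcp_rot().round(2).tolist())
T=tcpT();a=optics.read_camera("wrist");b=optics.read_camera("side");c=optics.read_camera("scene")
print(a["mount"].round(2).tolist())
x=b["img"][90:230,200:400];y=c["img"][80:220,260:460]
cv2.imwrite("pics/d.png",np.vstack([cv2.resize(a["img"],(480,300)),cv2.resize(np.hstack([x,y]),(800,280),interpolation=cv2.INTER_CUBIC)[:, :480] if 0 else cv2.resize(np.hstack([x,y]),(480,168))]))
cv2.imwrite("pics/e.png",cv2.resize(np.hstack([x,y]),(800,280),interpolation=cv2.INTER_CUBIC)); cv2.imwrite("pics/f.png",a["img"])
E
```

```text
[430.95210942 180.98045376 151.17207046] [[-0.21, 0.8, 0.56], [0.98, 0.18, 0.12], [-0.0, 0.57, -0.82]]
[[0.0, -0.97, -0.25, 68.75], [1.0, 0.0, 0.0, -0.34], [-0.0, -0.25, 0.97, -195.41], [0.0, 0.0, 0.0, 1.0]]
```

View pics/e.png

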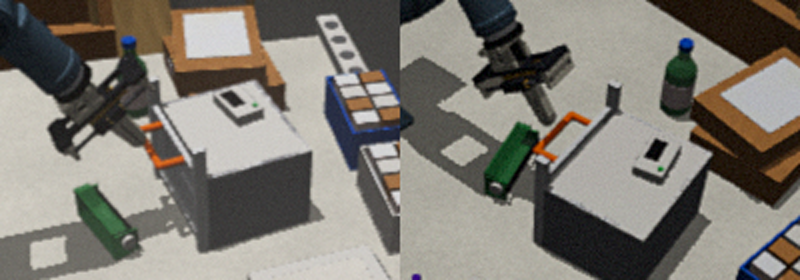

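View pics/f.png

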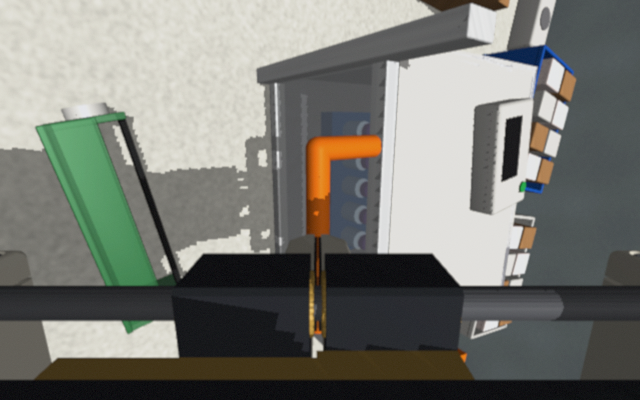

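Both outside views and the wrist view show the shut fingertips just above and in front of the orange bar, with the bar hidden from row 235 down. The fingers did not straddle it. I'll compare the tip and bar positions in one frame.

```bash
python3 - <<'E'
from h import *
T=tcpT(); R=T[:3,:3]; t=T[:3,3]
for n in("scene","side","wrist"):
    d=optics.read_camera(n); W=T if n=="wrist" else None
    A=cloud(d,np.ones((400,640),bool),W); C=cloud(d,hsvmask(d,(5,150,60),(20,255,255)),W)
    L=(A-t)@R; s=L[(abs(L[:,0])<9)&(abs(L[:,1])<20)&(abs(L[:,2])<60)]
    print(n,"near tool axis: z pct",np.percentile(s[:,2],[2,50,90,98]).round(0) if len(s) else 0,len(s))
    for k in range(-40,30,10):
        g=s[(s[:,2]>=k)&(s[:,2]<k+10)]
        if len(g): print(k,len(g),np.percentile(g[:,:2],[5,95],axis=0).round(0).tolist())
    C=C[(np.linalg.norm(C[:,:2]-SB[:2],axis=1)<80)&(C[:,2]>140)&(C[:,2]<200)]; M=(C-t)@R
    print(" orange in tool",np.percentile(M,[2,50,98],axis=0).round(0).tolist())
    b=abs(M[:,0])<30; print(" bar near axis",b.sum(),np.percentile(M[b],[2,50,98],axis=0).round(0).tolist())
E
```

```text
scene near tool axis: z pct [-59. -44. -15.  -9.] 57
-40 10 [[-8.0, -13.0], [2.0, 12.0]]
-30 2 [[-3.0, 3.0], [7.0, 5.0]]
-20 11 [[-7.0, -0.0], [8.0, 11.0]]
-10 2 [[-5.0, 5.0], [0.0, 5.0]]
 orange in tool [[-65.0, -2.0, -19.0], [-6.0, 6.0, -13.0], [57.0, 33.0, 5.0]]
 bar near axis 38 [[-28.0, -1.0, -19.0], [-2.0, 4.0, -15.0], [29.0, 10.0, -10.0]]
side near tool axis: z pct [-59. -40. -14.  41.] 52
-40 12 [[-9.0, -13.0], [-5.0, 10.0]]
-30 2 [[-8.0, -2.0], [-7.0, 4.0]]
-20 10 [[-7.0, -5.0], [5.0, 6.0]]
 orange in tool [[-66.0, -2.0, -20.0], [-41.0, 13.0, -5.0], [54.0, 36.0, 13.0]]
 bar near axis 20 [[-29.0, -1.0, -20.0], [-14.0, 4.0, -16.0], [7.0, 8.0, -10.0]]
wrist near tool axis: z pct [-57. -15.  50.  53.] 727
-40 40 [[8.0, -2.0], [8.0, 1.0]]
-30 7 [[8.0, -1.0], [8.0, 1.0]]
-20 164 [[5.0, -6.0], [9.0, 6.0]]
 orange in tool [[2.0, -6.0, -46.0], [46.0, 3.0, -16.0], [60.0, 36.0, 7.0]]
 bar near axis 1045 [[-1.0, -6.0, -54.0], [17.0, 0.0, -17.0], [29.0, 6.0, -14.0]]
```

```bash
python3 - <<'E'
from h import *
def tips(tag):
    T=tcpT(); R=T[:3,:3]; t=T[:3,3]
    for n in("scene","side","wrist"):
        d=optics.read_camera(n); W=T if n=="wrist" else None
        A=cloud(d,np.ones((400,640),bool),W); L=(A-t)@R
        s=L[(abs(L[:,0])<14)&(abs(L[:,1])<70)&(L[:,2]>-90)&(L[:,2]<25)]
        h,_=np.histogram(s[:,2],bins=np.arange(-60,26,5)); print(tag,n,h.tolist(), s[s[:,2]>-60][:,1].min().round(),s[s[:,2]>-60][:,1].max().round())
    return d
R=bot.current_tcp_rot(); p=bot.current_eef_pos()
bot.move_l(p-R[:,2]*95,feed=150)
tips("shut"); claw.ungrasp(); tips("open"); print(bot.current_gripper_width(),bot.current_t())
E
```

```text
shut scene [13, 13, 14, 11, 13, 8, 1, 0, 0, 0, 0, 0, 0, 0, 0, 0, 0] -18.0 18.0
shut side [9, 15, 17, 8, 13, 6, 3, 0, 0, 0, 0, 0, 0, 0, 0, 0, 0] -16.0 16.0
shut wrist [86, 320, 221, 218, 174, 109, 7, 0, 0, 0, 0, 0, 0, 0, 0, 0, 0] -15.0 15.0
open scene [23, 15, 20, 16, 18, 11, 4, 0, 0, 0, 0, 0, 0, 0, 0, 0, 0] -64.0 66.0
open side [13, 14, 14, 14, 15, 4, 3, 0, 0, 0, 0, 0, 0, 0, 0, 0, 0] -61.0 62.0
open wrist [514, 473, 435, 379, 333, 259, 25, 0, 0, 0, 0, 0, 0, 0, 0, 0, 0] -62.0 61.0
93.1487939598848 8.4083
```

The three views agree that the real tips end about 29 mm short of the reported TCP, whether the gripper is open or shut. I'll add that offset and retry.

```bash
cat >> h.py <<'E'
TIP=29
def tcp(p,R,back=0): return p+R[:,2]*(19+TIP-back)
SB2=SB+[-1,0,-1]+3.6*np.array([-np.sin(YC),np.cos(YC),0])
E
python3 - <<'E'
from h import *
ik=kinematics.inverse_kinematics
for t in(50,55,60):
    R=frame(YC,np.radians(t)); Q=frame(YL,np.radians(t))
    for nm,p,r in(("g",tcp(SB2,R,7),R),("up",tcp(SB2+[0,0,85],R,7),R),("ret",tcp(SB2+[0,0,85],R,100),R),("lpre",tcp(LB,Q,100),Q),("lg",tcp(LB,Q,7),Q),("l45",tcp(lidbar(.785),Q,7),Q)):
        q=ik(p,r); print(t,nm,None if q is None else np.round(q,2).tolist())
E
```

```text
50 g None
50 up [0.1, -0.31, 2.25, 0.16, 0.5, -0.23]
50 ret [0.05, -0.53, 2.18, 0.15, 0.81, -0.23]
50 lpre [-1.19, 0.07, 2.14, 0.87, 0.95, -1.87]
50 lg [-1.03, 0.26, 2.15, 1.07, 0.74, -2.0]
50 l45 [-0.86, 0.1, 1.82, 0.73, 0.94, -1.36]
55 g [0.11, -0.13, 2.33, 0.19, 0.34, -0.27]
55 up [0.11, -0.27, 2.18, 0.11, 0.62, -0.18]
55 ret [0.08, -0.46, 2.1, 0.1, 0.9, -0.18]
55 lpre [-1.11, 0.06, 2.08, 0.74, 0.93, -1.68]
55 lg [-0.98, 0.25, 2.09, 0.9, 0.72, -1.79]
55 l45 [-0.82, 0.12, 1.75, 0.6, 0.98, -1.22]
60 g [0.12, -0.11, 2.26, 0.11, 0.47, -0.18]
60 up [0.12, -0.23, 2.11, 0.07, 0.74, -0.14]
60 ret [0.1, -0.39, 2.01, 0.07, 1.0, -0.14]
60 lpre [-1.02, 0.07, 2.01, 0.6, 0.94, -1.49]
60 lg [-0.92, 0.24, 2.04, 0.72, 0.72, -1.58]
60 l45 [-0.77, 0.14, 1.68, 0.48, 1.03, -1.1]
```

```bash
python3 - <<'E'
from h import *
R=frame(YC,np.radians(55))
bot.move_l(tcp(SB2,R,60),R,feed=150); bot.move_l(tcp(SB2,R,7),R,feed=60); print(bot.current_t(),bot.current_contact_force().round(1))
claw.close(); print("w",bot.current_gripper_width(),bot.current_grasp_force(),bot.current_contact_force().round(1))
p=bot.current_eef_pos()
if 9<bot.current_gripper_width()<20:
    bot.move_l(p+[0,0,40],feed=50); print(bot.current_contact_force().round(1),bot.current_gripper_width())
    bot.move_l(p+[0,0,74],feed=50)
    for h in range(76,98,2):
        bot.move_l(p+[0,0,h],feed=20); f=bot.current_contact_force(); e=bot.current_eef_pos()
        print(h,f.round(1),(e-p).round(1))
        if f[2]<-28: break
d=optics.read_camera("scene"); P=cloud(d,hsvmask(d,(5,150,100),(20,255,255))); P=P[(np.linalg.norm(P[:,:2]-SB[:2],axis=1)<70)&(P[:,2]>140)]
print(np.percentile(P,[2,50,98],axis=0).round(0) if len(P) else 0,bot.current_t())
E
```

```text
10.0667 [-0.4  0.1 -0.4]
w 13.300581110947439 29.99969333410263 [ 0.2 -0.3 -0.4]
[ 3.5  0.9 -3.3] 13.355823269183523
76 [ 4.1  1.3 -5.2] [-0.1 -0.  75.7]
78 [ 5.6  1.6 -5.2] [-0.1 -0.  77.7]
80 [ 5.5  0.7 -4.8] [-0.1 -0.  79.7]
82 [ 5.4  1.3 -4.9] [-0.1 -0.  81.7]
84 [ 13.9   2.7 -14.7] [-0.5 -0.2 82.2]
86 [ 17.4   4.8 -21. ] [-1.1 -0.4 82.9]
88 [ 17.5   3.5 -23.8] [-1.9 -0.5 83.8]
90 [ 17.5   4.1 -26.6] [-2.6 -0.7 84.8]
92 [ 17.4   2.5 -26.7] [-3.4 -0.8 85.9]
94 [ 17.6   2.2 -29. ] [-4.2 -0.9 86.9]
[[414. 119. 240.]
 [435. 154. 247.]
 [472. 239. 252.]] 15.625
```

```bash
python3 - <<'E'
from h import *
p=bot.current_eef_pos(); R=bot.current_tcp_rot()
claw.ungrasp(); bot.move_l(bot.current_eef_pos()-R[:,2]*100,feed=150)
Q=frame(YL,np.radians(50))
bot.move_pose(tcp(LB,Q,160),Q); print(bot.current_eef_pos())
bot.move_l(tcp(LB,Q,100),Q,feed=150)
d=optics.read_camera("scene"); P=cloud(d,hsvmask(d,(5,150,100),(20,255,255))); P=P[(np.linalg.norm(P[:,:2]-SB[:2],axis=1)<70)&(P[:,2]>140)]
print("sash",np.percentile(P,[2,50,98],axis=0).round(0).tolist())
P=look((100,110,40),(125,255,255),"pics/g.png",90,LB); P=P[P[:,2]<160]
l=np.cross([0,0,1],eL); w=(P-LB)@l; q=(P-LB)@eL; mid=np.percentile(w,[1,99]).mean(); b=abs(w-mid)<38
print("bar",np.percentile(q[b],[2,50,98]),"z",np.percentile(P[b,2],[2,50,98]),"mid",mid,"slope",np.polyfit(w[b],q[b],1)[0],"ends",np.percentile(w,[1,99]),bot.current_t())
cv2.imwrite("pics/h.png",d["img"])
E
```

```text
[ 443.33809346 -245.72871808  194.53218014]
sash [[413.0, 119.0, 241.0], [433.0, 172.0, 247.0], [470.0, 239.0, 252.0]]
3917 [[498.0, -291.0, 107.0], [505.0, -274.0, 112.0], [510.0, -228.0, 115.0], [522.0, -186.0, 116.0], [557.0, -172.0, 117.0]] ((530.1953125, -239.07928466796875), (54.45022964477539, 137.85704040527344), 7.054254531860352)
bar [-10.88932035  -7.74906064   0.34524164] z [107.72699682 114.4976502  116.73154969] mid 3.548916542054819 slope 0.0028156815467371634 ends [-56.64761026  63.74544335] 20.0083
```

View pics/h.png

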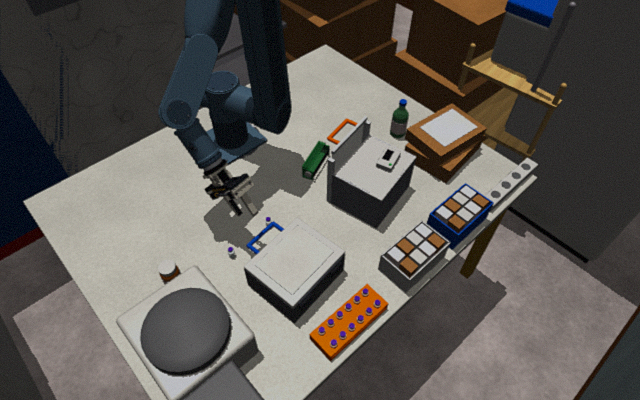

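View pics/g.png

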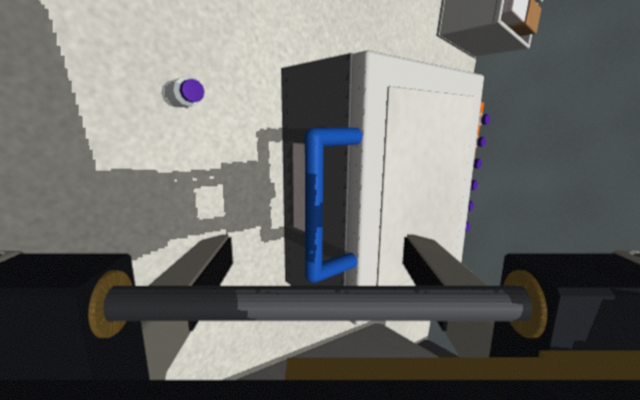

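The scene view shows the sash up (handle at (342,130)), everything standing and the lid shut. In the wrist view the blue bar lies at columns 308–322, rows 130–280, between the fingers, with a vial at (188,92) well clear. Next: grip the handle and swing the lid along the arc.

```bash
python3 - <<'E'
from h import *
Q=frame(YL,np.radians(50)); l=np.cross([0,0,1],eL); B=LB-3*eL+3.5*l+[0,0,.5]
bot.move_l(tcp(B,Q,6),Q,feed=70); print(bot.current_t(),bot.current_contact_force().round(1))
claw.close(); print("w",bot.current_gripper_width(),bot.current_grasp_force(),bot.current_contact_force().round(1))
if 9<bot.current_gripper_width()<20:
    for th in np.radians([7.5,15,22.5,30,37.5,45]):
        bot.move_l(tcp(lidbar(th,B),Q,6),Q,feed=70)
        f=bot.current_contact_force(); print(round(np.degrees(th),1),f.round(1),round(bot.current_gripper_width(),1),round(bot.current_t(),1))
        if np.linalg.norm(f)>60: break
for n in("scene","side"):
    d=optics.read_camera(n); A=cloud(d,hsvmask(d,(100,110,40),(125,255,255)))
    h=B+245*eL; v=A-h; x=v@eL; m=(abs(v@l)<80)&(x>-260)&(x<-120)&(A[:,2]>150)
    print(n,m.sum(),np.median(np.c_[x,v[:,2]+9][m],0) if m.any() else 0)
    A=cloud(d,np.ones((400,640),bool)); v=A-h; x=v@eL; y=v@l; z=A[:,2]-100
    s=(abs(y)<115)&(x>-145)&(x<-15)&(z>25)&(z<190)&(abs(z+x*1.0)<60)
    if s.sum()>30: print(" lid slope deg",np.degrees(np.arctan(np.polyfit(x[s],z[s],1))),s.sum())
    cv2.imwrite(f"pics/z{n}.png",d["img"])
cv2.imwrite("pics/k.png",np.hstack([cv2.imread("pics/zscene.png")[120:320,180:400],cv2.imread("pics/zside.png")[100:300,220:440]]).repeat(1,0))
print(bot.current_t(),bot.current_grasp_force())
E
```

```text
21.4667 [ 0.1  0.2 -0.1]
w 13.046567009171692 30.000743865966797 [-1.9 -0.6 -0.9]
7.5 [-6.3 -1.9 -1.3] 13.1 23.3
15.0 [-11.   -3.2   0.5] 13.1 23.9
22.5 [-7.5 -2.4  0.9] 13.4 24.5
30.0 [-8.1 -2.7  3.3] 13.3 25.1
37.5 [-5.7 -4.   3.4] 12.9 25.7
45.0 [-3.6 -5.4 -0.6] 13.4 26.3
scene 254 [-161.34068686  181.32431949]
 lid slope deg [-43.69605218  88.06703006] 4059
side 125 [-165.54808817  182.18578257]
 lid slope deg [-41.98003006  88.31033992] 1498
26.4417 29.99929368495941
```

View pics/k.png

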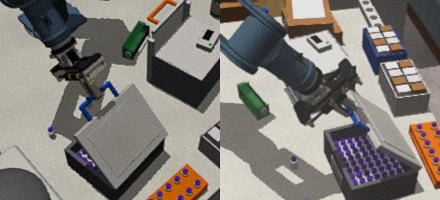

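The lid stands at about 45° with the fingers on the blue handle. The sash is still up, and the vials, goggles and logger are undisturbed. Handing in.

```bash
python3 - <<'E'
from h import *
bot.wait(0.6); print(bot.current_grasp_force(),bot.current_contact_force().round(1),bot.current_t())
print(bot.finish_job())
E
```

```text
29.999074637889862 [-1.6 -5.1  0.8] 27.0417
the job is handed in; nothing more can be done
None
```

I raised the sash to its stop, then lifted the lid and was holding it by its blue handle at about 45° when I handed the job in, at 27 s of the 53 s allowed; the hand-in call returned no verdict.

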